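# Touch the gauge probe to the marked spot of a bearing ring

## Robot

A 7-joint arm with a two-finger parallel gripper is mounted at the origin on the work surface. World frame = base frame: x ahead of the robot, y to its left, z up, the work surface at z = 0. Lengths are in mm, angles in rad, forces in N, time in s.
With the tool pointing down it reaches from about 425 to 875 mm from the base axis. Payload 4.7 kg.
Tool frame: the origin (TCP) lies on the mounting face of the last link; the fingertips stand 173 mm ahead of it and the grasp point (between the pads) lies 155 mm ahead of it; z points along the fingers, y is the direction in which the jaws open and shut (so a half turn about z gives the same grasp; the last joint's range is limited). The gripper opens to 85 mm and grips with 20 to 120 N. Pads are 22 mm wide; open, the fingers measure 114 mm over their backs; the gripper's body (76 mm by 85 mm) begins 54 mm behind the grasp point. The pads swing forward as they close: fully open they stand 13 mm farther back than shut.
Start: joints at [-1.33, 0.321, -0.07, 1.45, 0.023, 1.371, -0.057], TCP at [146.175, 633.356, 404.749] pointing down, gripper open.
Joint ranges: [-2.86, 2.86], [-0.3, 2.09], [-1.38, 1.24], [0.06, 2.45], [-1.56, 4.7], [0.09, 2.05], [-2.69, 2.69]. Speed limits (rad/s): [2.57, 2.57, 3.14, 3.14, 3.14, 3.14, 3.14].

## Interface

Orientations are given as a unit quaternion [x, y, z, w].
In Python, from cell import robot, cams gives the robot as it stands.
- The arm moves only by the tool arm_command, never from a script. Its argument "series" is a list of rows, each a list of 7 numbers: the finger opening in m, from 0 to 0.0854, then the shift along the world's x, y, z in m, then the turn, a rotation vector about the world's x, y, z in rad. In form: [[grip, x, y, z, wx, wy, wz], ...]. A call has 1 to 5 rows; each row shifts and turns the commanded pose from where the row before left it; what a row does not reach is not made up. A row lasts 1/8 s, in which the tool goes at most 62.5 mm and 10.7 degrees, less where a joint would pass 70% of its speed; a pose out of reach is approached as far as the arm can. A call is refused whole if a number of a shift passes 0.0625 or a number of a turn 0.188, either way. A call with a gripper value outside its range is refused whole. The fingers move at their own pace and stop on an object; "grip_force" is the grip in N (left out, the last holds). Time passes only in rows, so rows that do not move let the fingers close. It gives the time, the measured TCP pose, the force and the opening at its end, in the units of the state.
- robot.read_state(): the state, without advancing time (a new reading comes with each control period).
- cams.snapshot(name): name is "scene" or "top"; returns a dict with "img" (480x640x3 uint8, red, green, blue), "fov_y" (degrees; the focal length in pixels is half the picture's height over the tangent of half this angle, whatever the lens; pixels are square), "cx", "cy" (the principal point, pixels), "camera_from_world" (4x4, takes a point from world to camera coordinates). Camera axes: x right, y down, z forward; pixel columns grow to the right and rows downward; lengths in mm; the calibration is good to about 2 mm. A picture is of the moment at which its call begins. There is no depth.
- robot.close_job(): hands the job in, once; it reports no verdict.
Trained networks look in a picture, given as the dict that the camera call returned (one of the last four; its "shot" number tells which), for a name from the list of things; names that differ only in an ending like _2 or _b are one class to them, and where a whole thing is asked for, a point or a joint stands for the part that bears it (a point fixed in the world has none). Each returns a list of dicts, best first, with "p" (0 to 1); they miss things now and then, are a little off and sometimes report something else, mostly with a low value. They report only what shows in the picture. A call takes as long as a camera call. They do not tell look-alikes from the thing itself.
- cams.find_in(picture, query): "pixel" ([column, row] in pixels, amid what is visible of it).
The state is a dict: "time_s": time; "joints": joint angles; "dq": joint speeds; "joint_efforts": joint torques, N m; "tcp_pos": TCP position; "eef_rot": TCP orientation; "ft_force": force on the tool from outside, world axes, zero at the start; "torque": the same for the moment, N m; "grip_width": finger opening in mm.
Only numpy, scipy, OpenCV 4.12 (cv2) and the standard library are available. Lean on these libraries where they do the work, as an engineer would, in place of code of your own. Each camera call takes 0.05 s, during which the arm holds its last target.

## Task

Turn the rotary fixture's handwheel anticlockwise, regripping its bar as needed, until the round black spot on the bevelled bearing ring stands in line with the fixed pointer, without touching the ring or turntable with the gripper. Then take the spring probe out of its stand and hold its ball tip on that spot, square to the sloping bevel rather than upright, pressed gently so that the plunger is pushed in about half of its 10 mm stroke, and finish while still holding it there. Leave the other things on the bench where they are.

Things in the scene. Friction and masses are not known exactly. Their poses are not given: they have to be found in the camera images.
- wheel (a joint): Angle (rad) of the handwheel, an upright-axis wheel of 100 mm diameter on the grey fixture's gear housing. Grows anticlockwise seen from above; starts between -3.8 and -2.2; 0 puts the black spot exactly in line with the pointer (stops at -6.3 and 3.0). It is geared to the turntable: three turns of the wheel give one turn of the turntable in the same direction. Light friction, about 0.1 N m; it stays where it is left.
- wheel_grip (a point): Point on the handwheel's axis inside its upright bar grip, a black bar 58 mm long, 14 mm wide, standing 33 mm above the wheel disc; this point lies 14 mm under the bar's top and 19 mm above the disc's top face. Its x axis runs along the bar and turns with the wheel, z up. The wheel's axis is 150 mm from the turntable's axis, at the fixture's +y side.
- fixture: The grey fixed fixture that carries turntable, handwheel and pointer (base plate 200 x 340 x 20 mm). Origin on the table surface under the turntable's axis; -x towards the pointer, +y towards the handwheel, z up.
- turntable: The turntable (150 mm diameter, 12 mm thick) with the steel bearing ring clamped on it (132 mm diameter, its upper face bevelled 20 degrees, falling outwards, from 40 to 66 mm radius; a clamp disc and nut in the middle, standing up to 22 mm above the spot). Origin on the axis at the turntable's underside, 35 mm above the table surface; z up.
- pointer (a point): Point at the tip of the fixed pointer, a small aluminium blade on a post (top 61 mm high) at the -x side of the fixture, 68 mm from the turntable's axis; the spot belongs on the line from here to the axis, 15 mm inwards.
- spot: The round black spot, 14 mm in diameter, on the bevel of the bearing ring, 53 mm from the turntable's axis, about 64 mm above the table surface (the bevel also has a dark bar-shaped mark elsewhere, which is not it). Origin at its centre on the surface; z is the outward normal of the bevel, leaning 20 degrees from vertical away from the turntable's axis. At the pointer it leans towards the pointer.
- probe_grip (a point): Centre of the black round grip (22 mm diameter, 74 mm long) of the spring probe, 45 mm above the underside of its 32 mm collar (6 mm thick), which rests on the stand's top. z runs along the probe, from tip to cap. Probe 140 mm long, 0.1 to 0.17 kg.
- probe_tip (a point): Very end of the probe's ball tip (8 mm ball), 99 mm from the grip's centre along the probe's -z when the plunger is free; it moves with the plunger.
- plunger (a joint): How far the probe's spring tip is pushed in (m): 0 free, 0.010 at its stop; 0.6 N per mm, so half-way is 3 N.
- stand: Fixed steel block 70 x 70 x 65 mm with an upright 21 mm hole in the middle, in which the probe hangs by its collar; the probe (16 mm shank) reaches 54 mm below the collar. Origin at the centre of its underside.
- bearing_a: Loose ball bearing, 80 mm diameter, 22 mm high; a bystander.
- bearing_b: Loose ball bearing, 62 mm diameter, 18 mm high; a bystander.
- oil: White oil bottle, 48 mm diameter, 110 mm high; a bystander.
- spanner: Steel open-ended spanner 170 mm long, lying flat; a bystander.
- plug_gauge: Lying double-ended plug gauge, 26 mm diameter, 127 mm long; a bystander.
There are look-alikes about, which are no part of the job. Several things look just like the stand: the one meant starts farthest to the robot's right.

How it is judged (in metres and radians):
On the way, in this order (a step that is already met when the one before it is completed fails the run):
1. the handwheel has brought the spot in line with the pointer (value of joint wheel between -0.27 and 0.27 rad and horizontal distance between probe_grip and stand below 0.02 m), for 0.2 s.
2. the probe is lifted out of its stand in the fingers (height (world z) of probe_tip above 0.07 m and contact force between the fingers and probe above 1 N), for 0.2 s.
At the end, for the whole second after the job is handed in: The fingers hold the probe, clear of its stand, ball tip within 7 mm of the spot's centre, axis within 8.5 degrees of the bevel's normal, plunger in by 2 to 8 mm (0.5 to 8 N), and the spot in line with the pointer (handwheel within 0.27 rad of 0) (value of joint wheel between -0.27 and 0.27 rad and distance between probe_tip and spot below 0.007 m and angle between the z axis of probe_grip and the z axis of spot, either way round below 0.15 rad and z of probe_grip in the frame of spot above 0.05 m and value of joint plunger between 0.002 and 0.008 m and contact force between probe and turntable between 0.5 and 8 N and contact force between the fingers and probe above 1 N and contact force between probe and stand below 0.05 N); the arm keeps its last pose, push and grip.
It fails at once if the probe is pressed on the ring with more than 15 N (contact force between probe and turntable above 15 N).
It fails at once if the gripper or arm pushes the ring or turntable directly (contact force between any of the fingers, the arm and turntable above 2 N).
It fails at once if a bystander is moved by more than 30 mm (distance of any of bearing_a, bearing_b, oil, spanner, plug_gauge from where it was at the start of the episode above 0.03 m).
It also fails if it takes over 72 s, if anything falls off the work surface, if the arm or the gripper's body presses on something with over 40 N, if the wrist force passes 120 N, or if a joint passes its speed limit or range.

## Working session

There is one attempt and no reset: what is moved stays moved. The work goes in short steps, Python scripts to look and compute and a tool call to move; the robot and the scene stay as the last step left them, time stands still between calls to the robot, and variables do not carry over. Pictures are saved under pics/ and viewed, and the job is handed in when it is done.

Besides the shell and the picture viewer there is one more tool, called after "Call:" as a command line: name --pt "numbers of a row" for each row, then --argument value for the rest. arm_command: Moves the arm, as the interface text tells. Its arguments: {"type":"object","properties":{"series":{"type":"array"},"grip_force":{"type":"number"}},"required":["series"]}

```bash
ls; mkdir -p pics; cat > h.py <<'E'
import numpy as np, cv2
from cell import robot, cams
def snap(name,fn=None):
    s=cams.snapshot(name)
    if fn: cv2.imwrite('pics/'+fn,cv2.cvtColor(s['img'],cv2.COLOR_RGB2BGR))
    return s
def K(s):
    f=s['img'].shape[0]/2/np.tan(np.radians(s['fov_y'])/2)
    return f
def ray(s,px):
    f=K(s);T=np.array(s['camera_from_world']);R=T[:3,:3];t=T[:3,3]
    d=R.T@np.array([(px[0]-s['cx'])/f,(px[1]-s['cy'])/f,1.]);o=-R.T@t
    return o,d
def at_z(s,px,z):
    o,d=ray(s,px);return o+d*(z-o[2])/d[2]
def proj(s,p):
    T=np.array(s['camera_from_world']);c=T[:3,:3]@np.array(p,float)+T[:3,3];f=K(s)
    return np.array([s['cx']+f*c[0]/c[2],s['cy']+f*c[1]/c[2]])
E
python3 - <<'E'
from h import *
print({k:np.round(v,3).tolist() if not isinstance(v,float) else v for k,v in robot.read_state().items()})
for n in ('top','scene'):
    s=snap(n,n+'0.png')
    print(n,{k:v for k,v in s.items() if k!='img'}, s.get('lens'))
    for q in ['wheel','wheel_grip','fixture','turntable','spot','probe_grip','probe_tip','stand','bearing_a','oil','spanner','plug_gauge']:
        print(q,[(np.round(d['pixel']).tolist(),round(d['p'],2)) for d in cams.find_in(s,q)][:5])
E
```

```text
pics
{'time_s': 0.0, 'joints': [-1.33, 0.322, -0.07, 1.452, 0.023, 1.371, -0.057], 'dq': [0.003, -0.001, -0.001, 0.0, -0.0, 0.002, -0.001], 'joint_efforts': [-0.0, -49.359, -0.382, -31.433, 0.013, 0.012, 0.0], 'tcp_pos': [146.107, 633.151, 403.63], 'eef_rot': [0.113, 0.994, -0.001, -0.0], 'ft_force': [-0.056, 0.032, 0.325], 'torque': [0.049, -0.067, -0.029], 'grip_width': 85.30026947376729}
top {'fov_y': 54.847609356812356, 'cx': 324.37250809966355, 'cy': 245.22376909156026, 'camera_from_world': array([[-1.72660053e-02, -9.99298102e-01,  3.32443735e-02,
         4.48362322e+01],
       [-9.81612624e-01,  1.06199967e-02, -1.90588225e-01,
         5.75167302e+02],
       [ 1.90101396e-01, -3.59237940e-02, -9.81106997e-01,
         9.65060283e+02],
       [ 0.00000000e+00,  0.00000000e+00,  0.00000000e+00,
         1.00000000e+00]]), 'shot': 1} None
wheel []
wheel_grip [([282.0, 229.0], 0.89)]
fixture [([318.0, 240.0], 0.79), ([435.0, 216.0], 0.2)]
turntable [([348.0, 240.0], 0.74), ([470.0, 301.0], 0.7)]
spot []
probe_grip [([487.0, 297.0], 0.64)]
probe_tip [([384.0, 163.0], 0.66)]
sta
[... 472 characters left out ...]
491595e-01,
        -2.50255730e+02],
       [-7.88583183e-01,  1.82814857e-01, -5.87124596e-01,
         1.77368997e+03],
       [ 0.00000000e+00,  0.00000000e+00,  0.00000000e+00,
         1.00000000e+00]]), 'shot': 2} None
wheel [([369.0, 238.0], 0.72)]
wheel_grip [([371.0, 240.0], 0.91)]
fixture [([331.0, 268.0], 0.73)]
turntable []
spot [([299.0, 256.0], 0.73), ([481.0, 240.0], 0.41)]
probe_grip [([161.0, 214.0], 0.61)]
probe_tip []
stand [([166.0, 240.0], 0.66), ([208.0, 206.0], 0.64)]
bearing_a [([271.0, 210.0], 0.73), ([208.0, 296.0], 0.62)]
oil [([273.0, 318.0], 0.95)]
spanner [([422.0, 206.0], 0.9), ([329.0, 264.0], 0.41), ([161.0, 215.0], 0.15)]
plug_gauge [([482.0, 240.0], 0.68)]
```

View pics/top0.png

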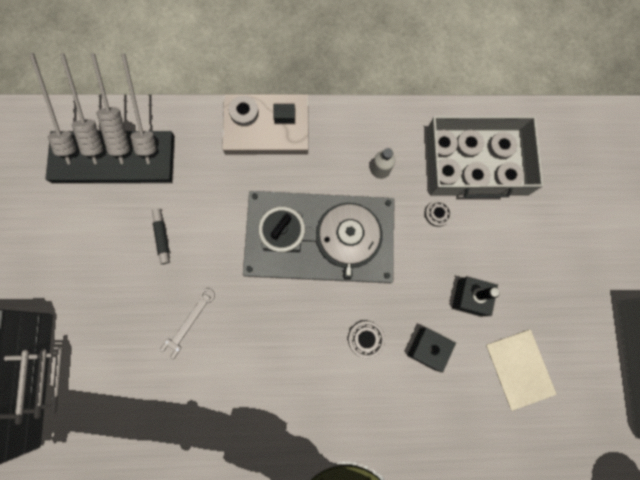

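View pics/scene0.png

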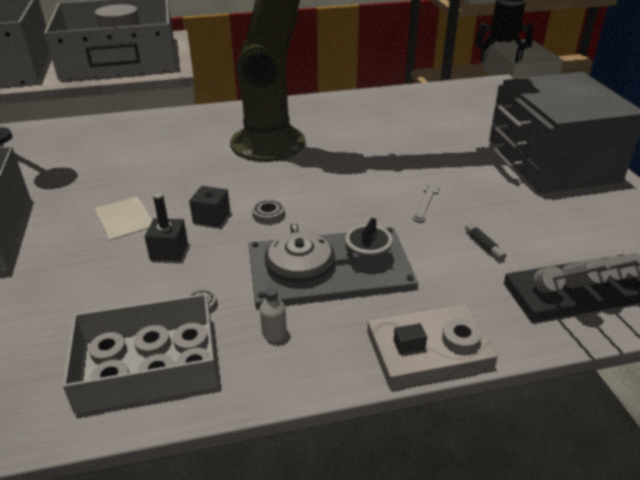

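Candidates for the stand: (474,296) with the probe in it, and (431,348), an empty-looking block. The first is farthest to the robot's right (largest column in the top view), so it is the one meant. I'll confirm it in a crop.

```bash
python3 - <<'E'
from h import *
im=cv2.imread('pics/top0.png')
a=cv2.resize(im[185:290,240:400],None,fx=5,fy=5,interpolation=cv2.INTER_CUBIC)
cv2.imwrite('pics/c1.png',a)
b=cv2.resize(im[265:380,400:510],None,fx=5,fy=5,interpolation=cv2.INTER_CUBIC); cv2.imwrite('pics/c2.png',b)
im=cv2.imread('pics/scene0.png')
c=cv2.resize(im[185:310,240:420],None,fx=4.4,fy=4.4,interpolation=cv2.INTER_CUBIC); cv2.imwrite('pics/c3.png',c)
c=cv2.resize(im[180:270,130:240],None,fx=6,fy=6,interpolation=cv2.INTER_CUBIC); cv2.imwrite('pics/c4.png',c)
E
```

```text
(no output)
```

View pics/c1.png

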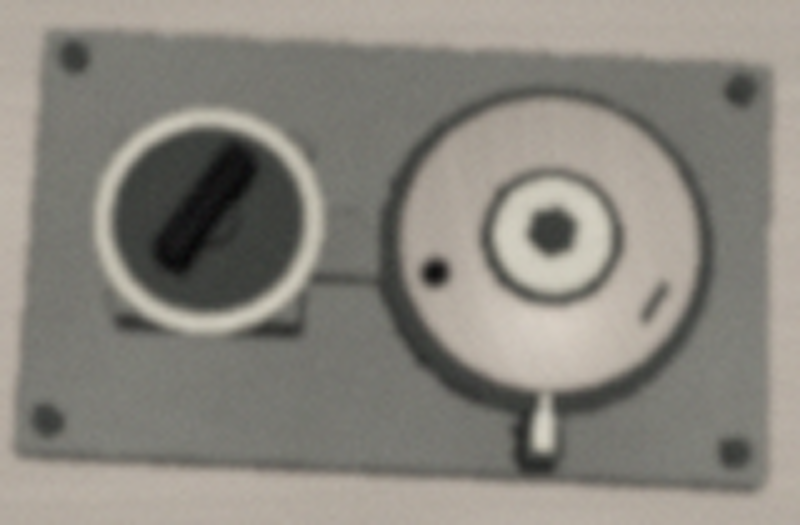

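View pics/c2.png

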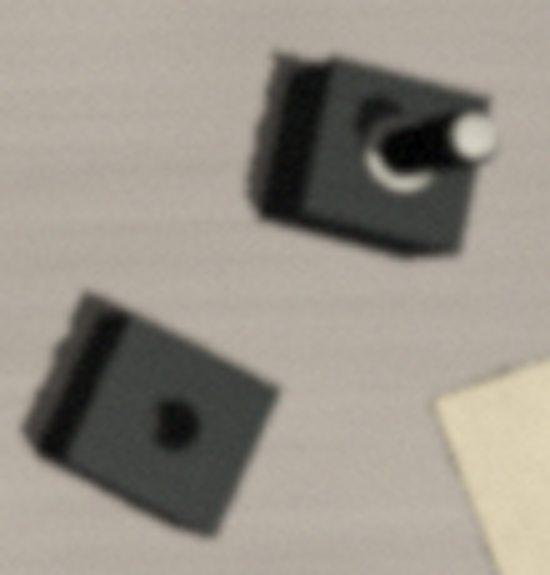

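View pics/c3.png

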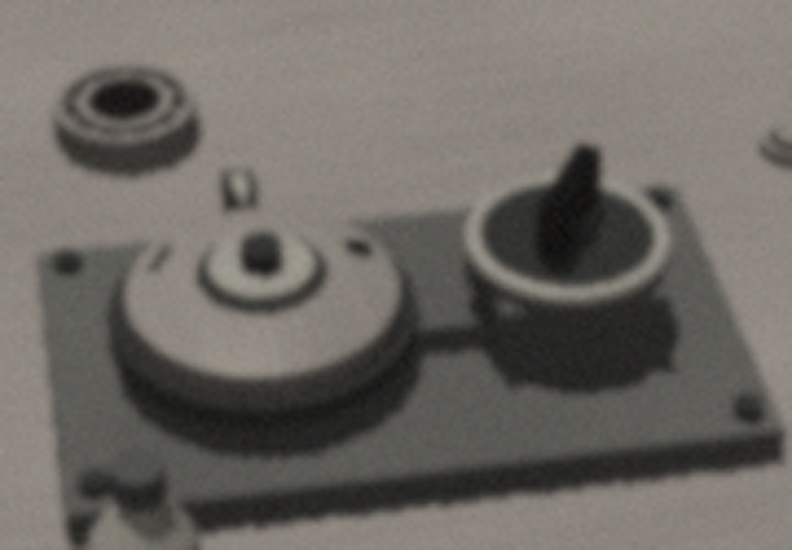

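View pics/c4.png

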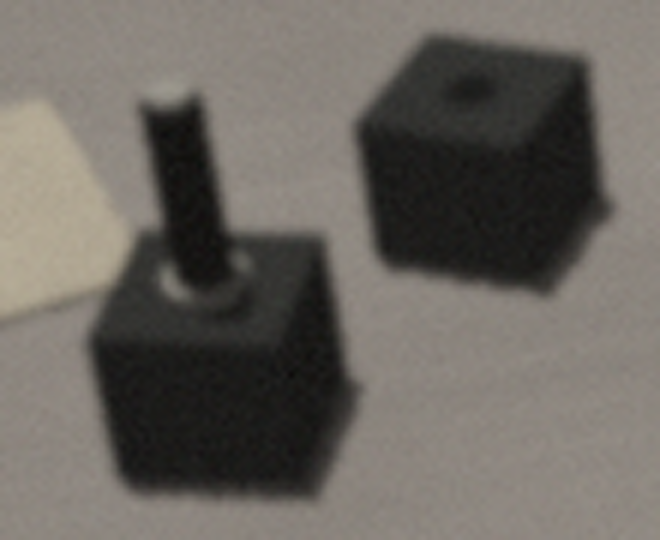

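```bash
cat > m1.py <<'E'
from h import *
t=snap('top');s=snap('scene')
def c(x,y,ox,oy,f): return ((x+.5)/f-.5+ox,(y+.5)/f-.5+oy)
T=lambda x,y:c(x,y,240,185,5); S=lambda x,y:c(x,y,240,185,4.4)
T2=lambda x,y:c(x,y,400,265,5); S4=lambda x,y:c(x,y,130,180,6)
def tri(a,b):
    o1,d1=ray(t,a);o2,d2=ray(s,b);A=np.c_[d1,-d2];k=np.linalg.lstsq(A,o2-o1,rcond=None)[0]
    p,q=o1+d1*k[0],o2+d2*k[1];return (p+q)/2,np.linalg.norm(p-q)
r=lambda v:np.round(v,1)
for n,p in dict(fl=(47,30),fr=(772,65),nr=(765,490),nl=(15,455)).items(): print(n,r(at_z(t,T(*p),20)))
print('spot',r(at_z(t,T(434,271),64)))
print('ptr',r(at_z(t,T(545,392),61)))
print('ptr base-end',r(at_z(t,T(541,455),61)))
print('nut tri',[r(v) for v in tri(T(552,231),S(262,250))])
print('spot tri',[r(v) for v in tri(T(434,271),S(357,246))])
print('wheel rim ctr tri',[r(v) for v in tri(T(210,221),S(567,242))])
print('bar far top end',[r(v) for v in tri(T(240,150),S(560,215))], [r(v) for v in tri(T(172,260),S(583,150))])
print('ring ctr outer z~57', r(at_z(t,T(555,240),57)))
print('cap tri',[r(v) for v in tri(T2(474,137),S4(168,96))])
print('collar tri',[r(v) for v in tri(T2(400,158),S4(204,283))])
print('stand corners', [r(at_z(t,T2(*p),65)) for p in ((335,57),(490,98),(462,252),(303,212))])
E
python3 m1.py
```

```text
fl [713.5 208.3  20. ]
fr [ 694.2 -129.5   20. ]
nr [ 494.9 -117.1   20. ]
nl [515.2 219.8  20. ]
spot [588.2  32.4  64. ]
ptr [534.5 -15.1  61. ]
ptr base-end [506.9 -12.7  61. ]
nut tri [array([601.7, -18.5,  81.3]), np.float64(0.4)]
spot tri [array([587.9,  31.6,  64.7]), np.float64(1.7)]
wheel rim ctr tri [array([611. , 130.2,  66.9]), np.float64(0.3)]
bar far top end [array([634., 117., 102.]), np.float64(3.4)] [array([586.1, 144.2, 102.4]), np.float64(0.4)]
ring ctr outer z~57 [603.1 -21.8  57. ]
cap tri [array([ 459.4, -296.2,  147.7]), np.float64(0.6)]
collar tri [array([ 457.9, -296.9,   64.7]), np.float64(0.7)]
stand corners [array([ 502.2, -271.4,   65. ]), array([ 483.4, -338.1,   65. ]), array([ 417.4, -320. ,   65. ]), array([ 435.5, -252.3,   65. ])]
```

Confirmed: the stand with the probe is the right-hand one. The spot measures 71° short of the pointer, so the wheel is at about −3.73 rad. The bar runs at −29° and the wheel axis is at (611,130). Turning the tool −131° beforehand lets one grip cover the whole turn.

Call:
arm_command --pt "0.045 0.0232 -0.0251 0 0 0 -0.1713" --pt "0.045 0.0232 -0.0251 0 0 0 -0.1713" --pt "0.045 0.0232 -0.0251 0 0 0 -0.1713" --pt "0.045 0.0232 -0.0251 0 0 0 -0.1713" --pt "0.045 0.0232 -0.0251 0 0 0 -0.1713" --grip_force 60

```text
time_s: 2.02
tcp_pos: [262.9, 506.9, 404.9]
eef_rot: [0.518, 0.855, 0.0, 0.0]
ft_force: [0.5, -0.6, 0.0]
grip_width: 45.0
```

Call:
arm_command --pt "0.045 0.0232 -0.0251 0 0 0 -0.1713" --pt "0.045 0.0232 -0.0251 0 0 0 -0.1713" --pt "0.045 0.0232 -0.0251 0 0 0 -0.1713" --pt "0.045 0.0232 -0.0251 0 0 0 -0.1713" --pt "0.045 0.0232 -0.0251 0 0 0 -0.1713"

```text
time_s: 2.65
tcp_pos: [378.8, 381.4, 405.0]
eef_rot: [0.826, 0.563, 0.0, -0.0]
ft_force: [-0.0, 0.1, 0.1]
grip_width: 45.2
```

```bash
python3 -c "
from h import *
r=robot.read_state();print(r['time_s'],np.round(r['joints'],3),r['tcp_pos'],r['eef_rot'],r['grip_width'])"
```

```text
2.65 [-1.098  0.078  0.275  1.741 -0.022  1.325 -1.193] [378.828043   381.44829828 404.95302162] [ 8.26385679e-01  5.63104479e-01  2.28813299e-04 -5.13339472e-05] 45.18805937428181
```

Call:
arm_command --pt "0.045 0.0232 -0.0251 0 0 0 -0.1713" --pt "0.045 0.0232 -0.0251 0 0 0 -0.1713" --pt "0.045 0.0232 -0.0251 0 0 0 -0.1713" --pt "0.045 0.0232 -0.0251 0 0 0 -0.1713" --pt "0.045 0.0232 -0.0251 0 0 0 -0.1713"

```text
time_s: 3.28
tcp_pos: [494.8, 256.0, 405.0]
eef_rot: [0.986, 0.169, 0.0, -0.0]
ft_force: [-0.3, -0.4, -0.0]
grip_width: 44.8
```

Call:
arm_command --pt "0.045 0.0232 -0.0251 0 0 0 -0.1713" --pt "0.045 0.0232 -0.0251 0 0 0 -0.1713" --pt "0.045 0.0232 -0.0251 0 0 0 -0.1713" --pt "0.045 0.0232 -0.0251 0 0 0 -0.1713" --pt "0.045 0.0232 -0.0251 0 0 0 -0.1713"

```text
time_s: 3.9
tcp_pos: [610.8, 130.7, 404.9]
eef_rot: [0.967, -0.255, 0.0, -0.0]
ft_force: [-0.4, 0.1, -0.3]
grip_width: 45.1
```

```bash
python3 -c "
from h import *
s=snap('scene','s1.png')
r=robot.read_state();print(r['time_s'],np.round(r['joints'],3),r['tcp_pos'],r['eef_rot'],r['grip_width'])
from scipy.spatial.transform import Rotation as R
y=R.from_quat(r['eef_rot']).as_matrix()[:,1];print(np.degrees(np.arctan2(y[1],y[0])))
"
```

```text
3.95 [-0.772  0.305  0.654  1.538 -0.184  1.36  -2.2  ] [612.94364836 125.85127118 404.93207832] [ 0.96540623 -0.26073871  0.00199154  0.00146973] 45.16628591860432
-120.22813099564988
```

Call:
arm_command --pt "0.045 0 0 -0.04 0 0 0" --pt "0.045 0 0 -0.04 0 0 0" --pt "0.045 0 0 -0.02 0 0 0"

```text
time_s: 4.32
tcp_pos: [609.4, 131.6, 302.6]
eef_rot: [0.968, -0.252, -0.001, 0.001]
ft_force: [0.5, -0.0, -0.0]
grip_width: 44.4
```

```bash
python3 -c "
from h import *
s=snap('scene','s2.png'); t=snap('top','t2.png')
r=robot.read_state();print(r['time_s'],np.round(r['joints'],3),r['tcp_pos'],r['eef_rot'],r['grip_width'])
a=cv2.resize(cv2.imread('pics/t2.png')[140:300,220:400],None,fx=3,fy=3)
b=cv2.resize(cv2.imread('pics/s2.png')[140:300,270:430],None,fx=3,fy=3)
cv2.imwrite('pics/c5.png',cv2.resize(np.hstack([a,b]),None,fx=.78,fy=.78))
"
```

```text
4.425 [-0.757  0.378  0.624  1.665 -0.234  1.18  -2.157] [609.33083329 131.58186367 302.64172259] [ 0.96757958 -0.25255776 -0.00172056  0.00117262] 44.85320384841178
```

View pics/c5.png

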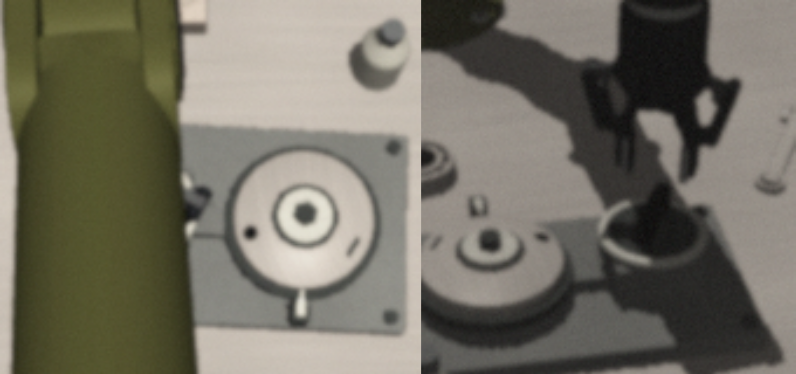

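The scene crop shows the open fingers above the bar, one on each side. I'll centre and descend.

Call:
arm_command --pt "0.045 0.0015 -0.001 -0.02 0 0 0" --pt "0.045 0 0 -0.02 0 0 0" --pt "0.045 0 0 -0.0145 0 0 0" --pt "0.045 0 0 0 0 0 0"

```text
time_s: 4.92
tcp_pos: [611.0, 130.3, 248.6]
eef_rot: [0.968, -0.253, -0.001, 0.001]
ft_force: [0.0, -0.0, 0.4]
grip_width: 44.9
```

Call:
arm_command --pt "0.0 0 0 0 0 0 0" --pt "0.0 0 0 0 0 0 0" --pt "0.0 0 0 0 0 0 0" --pt "0 0 0 0 0 0 0" --grip_force 40

```text
time_s: 5.42
tcp_pos: [611.9, 129.8, 251.1]
eef_rot: [0.967, -0.253, 0.0, 0.0]
ft_force: [-2.4, -2.2, 6.0]
grip_width: 13.4
```

```bash
python3 -c "
from h import *
s=snap('scene','s3.png')
r=robot.read_state();print(r['time_s'],np.round(r['joints'],3),r['tcp_pos'],r['ft_force'],r['torque'],r['grip_width'])
b=cv2.resize(cv2.imread('pics/s3.png')[140:300,270:430],None,fx=3,fy=3)
cv2.imwrite('pics/c6.png',b)
"
```

```text
5.475 [-0.736  0.434  0.606  1.707 -0.274  1.086 -2.126] [611.88330318 129.82941282 251.17408993] [-3.03715546 -2.06671157  4.85094107] [-0.48891331  0.50829613 -0.04242056] 13.26824623779703
```

View pics/c6.png

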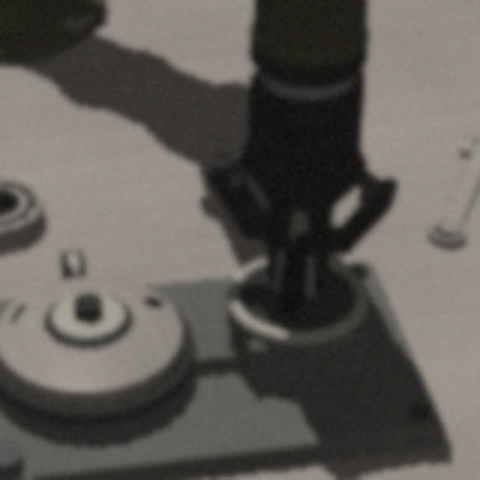

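The bar is held at an opening of 13.4 mm, and the tips lightly touch the disc. I'll ease up 2 mm and turn.

Call:
arm_command --pt "0.0 0 0 0.0025 0 0 0.06" --pt "0.0 0 0 0 0 0 0.15" --pt "0.0 0 0 0 0 0 0.15" --pt "0 0 0 0 0 0 0.15" --pt "0 0 0 0 0 0 0.15"

```text
time_s: 6.1
tcp_pos: [611.9, 130.4, 251.2]
eef_rot: [0.997, 0.077, 0.0, 0.0]
ft_force: [3.5, 0.1, -8.3]
grip_width: 13.5
```

```bash
cat > st.py <<'E'
from h import *
from scipy.spatial.transform import Rotation as R
def st():
    r=robot.read_state();M=R.from_quat(r['eef_rot']).as_matrix()
    print('t',r['time_s'],'j',np.round(r['joints'],2),'tcp',np.round(r['tcp_pos'],1),'F',np.round(r['ft_force'],1),'M',np.round(r['torque'],2),'w',round(r['grip_width'],1))
    print('yaz',round(np.degrees(np.arctan2(M[1,1],M[0,1])),1),'ztool',np.round(M[:,2],3),'grasp',np.round(np.array(r['tcp_pos'])+155*M[:,2],1))
    return r,M
if __name__=='__main__': st()
E
python3 st.py
python3 - <<'E'
from h import *
t=snap('top','t4.png')
cv2.imwrite('pics/c7.png',cv2.resize(cv2.imread('pics/t4.png')[180:290,230:400],None,fx=4,fy=4))
E
```

```text
t 6.1 j [-0.64  0.41  0.48  1.7  -0.21  1.08 -1.51] tcp [611.9 130.4 251.2] F [ 3.5  0.1 -8.3] M [-0.02 -0.8  -0.16] w 13.5
yaz -81.2 ztool [ 0.001 -0.001 -1.   ] grasp [612.  130.3  96.2]
```

View pics/c7.png

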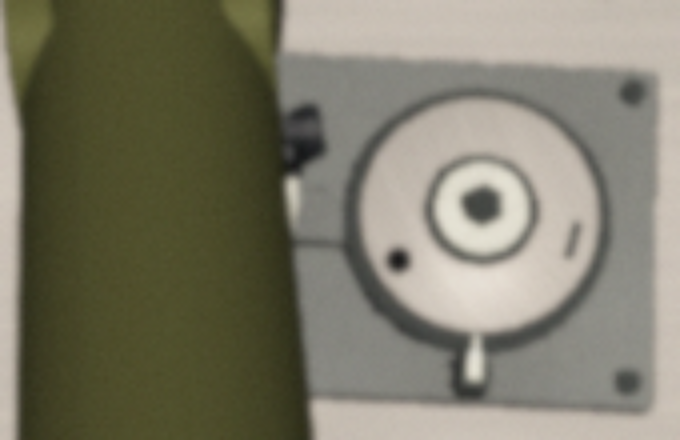

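Call:
arm_command --pt "0.0 0 0 -0.001 0 0 0.16" --pt "0.0 0 0 0 0 0 0.17" --pt "0.0 0 0 0 0 0 0.17" --pt "0 0 0 0 0 0 0.17" --pt "0 0 0 0 0 0 0.17"

```text
time_s: 6.78
tcp_pos: [611.7, 130.7, 251.2]
eef_rot: [0.879, 0.476, 0.0, -0.0]
ft_force: [1.4, -0.6, -3.5]
grip_width: 13.3
```

Call:
arm_command --pt "0.0 0 0 0 0 0 0.17" --pt "0.0 0 0 0 0 0 0.17" --pt "0.0 0 0 0 0 0 0.17" --pt "0 0 0 0 0 0 0.17" --pt "0 0 0 0 0 0 0.17"

```text
time_s: 7.4
tcp_pos: [611.3, 130.8, 251.2]
eef_rot: [0.605, 0.796, -0.0, -0.001]
ft_force: [-1.4, -0.5, -2.6]
grip_width: 13.3
```

```bash
python3 st.py
```

```text
t 7.4 j [-0.41  0.38  0.19  1.69 -0.08  1.07  0.08] tcp [611.3 130.8 251.2] F [-1.4 -0.5 -2.6] M [ 0.04  0.02 -0.14] w 13.3
yaz 15.5 ztool [-0.001  0.001 -1.   ] grasp [611.1 130.9  96.2]
```

Remaining 77.5°; I'll turn about 68° more and then look.

Call:
arm_command --pt "0.0 0 0 0 0 0 0.17" --pt "0.0 0 0 0 0 0 0.17" --pt "0.0 0 0 0 0 0 0.17" --pt "0 0 0 0 0 0 0.17" --pt "0 0 0 0 0 0 0.17"

```text
time_s: 8.02
tcp_pos: [611.0, 130.5, 251.2]
eef_rot: [0.223, 0.975, -0.0, -0.001]
ft_force: [-1.3, -1.2, -1.0]
grip_width: 13.6
```

Call:
arm_command --pt "0.0 0 0 0 0 0 0.17" --pt "0.0 0 0 0 0 0 0.17" --pt "0 0 0 0 0 0 0"

```text
time_s: 8.4
tcp_pos: [611.0, 130.3, 251.2]
eef_rot: [0.058, 0.998, -0.0, -0.001]
ft_force: [-2.4, -0.9, -0.9]
grip_width: 13.3
```

```bash
python3 st.py
python3 - <<'E'
from h import *
t=snap('top','t5.png')
cv2.imwrite('pics/c8.png',cv2.resize(cv2.imread('pics/t5.png')[185:290,300:400],None,fx=5,fy=5,interpolation=cv2.INTER_CUBIC))
print(proj(t,[550.1,-15.8,64]),(proj(t,[550.1,-15.8,64])-[300,185])*5)
E
```

```text
t 8.4 j [-0.25  0.38 -0.01  1.69  0.    1.07  1.2 ] tcp [611.  130.3 251.2] F [-2.4 -0.9 -0.9] M [-0.23  0.55  0.11] w 13.3
yaz 83.4 ztool [-0.003 -0.    -1.   ] grasp [610.6 130.2  96.2]
[348.82354801 255.69970508] [244.11774007 353.49852539]
```

View pics/c8.png

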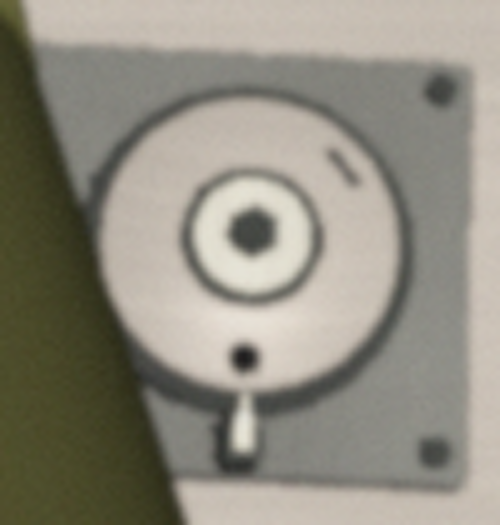

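```bash
python3 - <<'E'
from h import *
t=snap('top')
im=t['img'].astype(float).mean(2)
w=im[250:263,342:357]; m=np.clip(130-w,0,None)*(w<110); yy,xx=np.mgrid[250:263,342:357]
# restrict
d=np.hypot(xx-348.4,yy-256)<5; m=m*d
p=((m*xx).sum()/m.sum(),(m*yy).sum()/m.sum());print(p)
a=at_z(t,p,64);print(a)
for c in ([602,-18.9],[601.7,-18.5]):
    v=a[:2]-c;print(np.hypot(*v),np.degrees(np.arctan2(v[1],v[0]))%360-176.55)
for px in ((552,231),):
    print(at_z(t,((px[0]+.5)/5-.5+240,(px[1]+.5)/5-.5+185),86))
E
```

```text
(np.float64(348.4072776280324), np.float64(256.23665768194076))
[548.92501996 -14.85904562  64.        ]
53.228590238261766 -0.9039122137439506
52.90042596448722 -0.4965915362021178
[600.67627005 -17.8465147   86.        ]
```

The spot at (348.4,256.2) is within 1° of the pointer line. I'll nudge it slightly, release, and lift.

Call:
arm_command --pt "0.0 0 0 0 0 0 0.03" --pt "0 0 0 0 0 0 0" --pt "0.045 0 0 0 0 0 0" --pt "0.045 0 0 0 0 0 0" --pt "0.045 0 0 0 0 0 0"

```text
time_s: 9.12
tcp_pos: [612.2, 130.6, 252.4]
eef_rot: [0.041, 0.999, 0.0, 0.001]
ft_force: [-0.5, 0.1, 0.0]
grip_width: 45.2
```

Call:
arm_command --pt "0.045 0 0 0.02 0 0 0" --pt "0.045 0 0 0.04 0 0 0" --pt "0.045 0 0 0.04 0 0 0" --pt "0.045 0 0 0.04 0 0 0" --pt "0.045 0 0 0 0 0 0"

```text
time_s: 9.75
tcp_pos: [612.7, 130.6, 398.0]
eef_rot: [0.041, 0.999, 0.001, 0.005]
ft_force: [0.2, -0.4, 0.7]
grip_width: 45.3
```

```bash
python3 st.py
```

```text
t 9.75 j [-0.25  0.27 -0.01  1.53  0.    1.33  1.23] tcp [612.7 130.6 398. ] F [ 0.2 -0.4  0.7] M [-0.03 -0.01  0.03] w 45.3
yaz 85.3 ztool [ 0.01   0.003 -1.   ] grasp [614.2 131.  243. ]
```

Call:
arm_command --pt "0.045 -0.0193 -0.0534 0 0 0 0" --pt "0.045 -0.0193 -0.0534 0 0 0 0" --pt "0.045 -0.0193 -0.0534 0 0 0 0" --pt "0.045 -0.0193 -0.0534 0 0 0 0" --pt "0.045 -0.0193 -0.0534 0 0 0 0"

```text
time_s: 10.38
tcp_pos: [514.1, -138.2, 392.1]
eef_rot: [0.041, 0.999, 0.0, 0.0]
ft_force: [0.1, -0.5, -0.1]
grip_width: 45.0
```

Call:
arm_command --pt "0.045 -0.0193 -0.0534 0 0 0 0" --pt "0.045 -0.0193 -0.0534 0 0 0 0" --pt "0.045 -0.0173 -0.0534 -0.03 0 0 0" --pt "0.045 0 0 -0.03 0 0 0" --pt "0.045 0 0 0 0 0 0"

```text
time_s: 11.0
tcp_pos: [458.5, -295.6, 330.2]
eef_rot: [0.042, 0.999, 0.001, -0.002]
ft_force: [0.1, 0.9, 1.2]
grip_width: 45.4
```

```bash
python3 st.py; python3 - <<'E'
from h import *
t=snap('top','t6.png');s=snap('scene','s6.png')
a=cv2.resize(cv2.imread('pics/t6.png')[180:380,330:530],None,fx=2,fy=2)
b=cv2.resize(cv2.imread('pics/s6.png')[110:270,90:250],None,fx=2.5,fy=2.5)
cv2.imwrite('pics/c9.png',np.hstack([a,b]))
E
```

```text
t 11.0 j [ 0.24  0.15  0.32  1.82 -0.05  1.18  2.05] tcp [ 458.5 -295.6  330.2] F [0.1 0.9 1.2] M [-0.   -0.01 -0.  ] w 45.4
yaz 85.2 ztool [-0.004  0.003 -1.   ] grasp [ 457.8 -295.2  175.2]
```

View pics/c9.png

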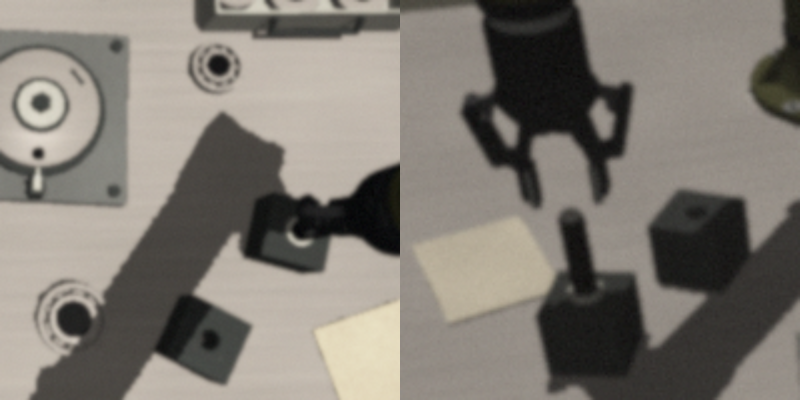

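The scene crop shows the probe between and just under the open fingers. Descending.

Call:
arm_command --pt "0.045 0 0 -0.02 0 0 0" --pt "0.045 0 -0.0008 -0.025 0 0 0" --pt "0.045 0 0 -0.02 0 0 0" --pt "0.045 0 0 0 0 0 0"

```text
time_s: 11.6
tcp_pos: [460.1, -295.6, 267.5]
eef_rot: [0.04, 0.999, 0.0, -0.0]
ft_force: [0.4, -0.7, -0.5]
grip_width: 45.0
```

Call:
arm_command --pt "0.0 0 0 0 0 0 0" --pt "0.0 0 0 0 0 0 0" --pt "0 0 0 0 0 0 0" --pt "0 0 0 0 0 0 0" --grip_force 70

```text
time_s: 12.1
tcp_pos: [460.5, -296.8, 269.2]
eef_rot: [0.041, 0.999, -0.0, 0.002]
ft_force: [0.2, 2.4, 6.7]
grip_width: 20.8
```

```bash
python3 st.py; python3 - <<'E'
from h import *
t=snap('top','t7.png');s=snap('scene','s7.png')
a=cv2.resize(cv2.imread('pics/t7.png')[180:380,330:530],None,fx=2,fy=2)
b=cv2.resize(cv2.imread('pics/s7.png')[110:270,90:250],None,fx=2.5,fy=2.5)
cv2.imwrite('pics/c10.png',np.hstack([a,b]))
E
```

```text
t 12.1 j [ 0.24  0.22  0.31  1.88 -0.08  1.06  2.08] tcp [ 460.5 -296.8  269.2] F [0.2 2.4 6.7] M [0.32 0.01 0.04] w 20.8
yaz 85.3 ztool [ 0.003 -0.001 -1.   ] grasp [ 461.  -296.9  114.2]
```

View pics/c10.png

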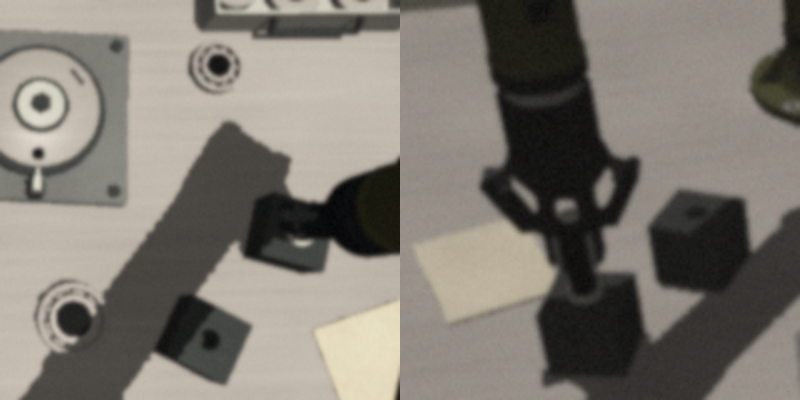

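Gripped at 20.8 mm. Lifting straight up.

Call:
arm_command --pt "0.0 0 0 0.015 0 0 0" --pt "0.0 0 0 0.03 0 0 0" --pt "0 0 0 0.035 0 0 0" --pt "0 0 0 0.035 0 0 0" --pt "0 0 0 0.025 0 0 0"

```text
time_s: 12.82
tcp_pos: [459.3, -297.0, 409.7]
eef_rot: [0.042, 0.999, -0.0, 0.001]
ft_force: [0.5, -0.0, -3.0]
grip_width: 20.7
```

Call:
arm_command --pt "0.0 0 0 0 0 0 0" --pt "0.0 0 0 0 0 0 0" --pt "0 0 0 0 0 0 0"

```text
time_s: 13.2
tcp_pos: [459.2, -296.4, 405.7]
eef_rot: [0.041, 0.999, 0.001, -0.001]
ft_force: [-0.4, 0.6, -1.6]
grip_width: 20.4
```

```bash
python3 st.py; python3 - <<'E'
from h import *
t=snap('top','t8.png');s=snap('scene','s8.png')
for n,p in (('t',t),('s',s)):
  for q in ('probe_tip','probe_grip','spot'): print(n,q,[(np.round(d['pixel'],1).tolist(),round(d['p'],2)) for d in cams.find_in(p,q)][:3])
a=cv2.resize(cv2.imread('pics/t8.png')[180:380,330:530],None,fx=2,fy=2)
b=cv2.resize(cv2.imread('pics/s8.png')[90:250,90:250],None,fx=2.5,fy=2.5)
cv2.imwrite('pics/c11.png',np.hstack([a,b]))
E
```

```text
t 13.2 j [ 0.23  0.1   0.32  1.72 -0.03  1.33  2.04] tcp [ 459.2 -296.4  405.7] F [-0.4  0.6 -1.6] M [-0.09 -0.01  0.06] w 20.4
yaz 85.3 ztool [-0.002  0.001 -1.   ] grasp [ 458.8 -296.3  250.7]
t probe_tip [([364.9, 339.8], 0.63), ([473.9, 295.1], 0.21)]
t probe_grip [([504.8, 296.0], 0.52), ([159.8, 234.3], 0.29), ([278.9, 228.3], 0.23)]
t spot [([433.2, 217.9], 0.56)]
s probe_tip []
s probe_grip [([151.3, 160.2], 0.93)]
s spot []
```

View pics/c11.png

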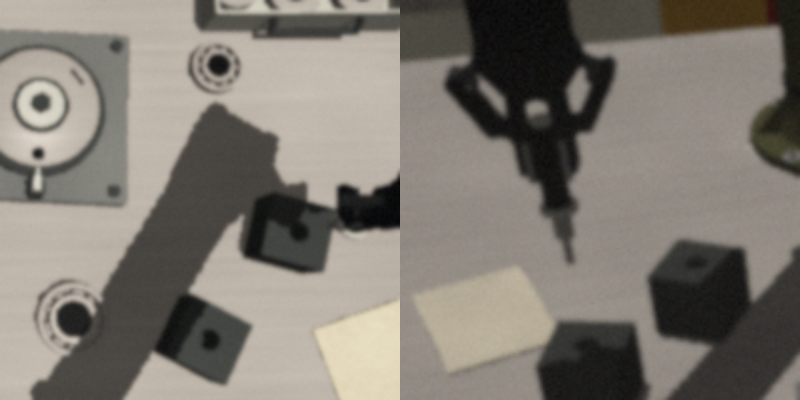

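Call:
arm_command --pt "0 -0.0019 0.036 -0.0065 -0.0027 -0.0436 0" --pt "0 -0.0019 0.036 -0.0065 -0.0027 -0.0436 0" --pt "0 -0.0019 0.036 -0.0065 -0.0027 -0.0436 0" --pt "0 -0.0019 0.036 -0.0065 -0.0027 -0.0436 0" --pt "0 -0.0019 0.036 -0.0065 -0.0027 -0.0436 0"

```text
time_s: 14.22
tcp_pos: [449.8, -115.5, 374.7]
eef_rot: [0.041, 0.993, -0.002, 0.11]
ft_force: [-0.3, 0.4, -1.2]
grip_width: 20.5
```

Call:
arm_command --pt "0 -0.0019 0.036 -0.0065 -0.0027 -0.0436 0" --pt "0 -0.0019 0.036 -0.0065 -0.0027 -0.0436 0" --pt "0 -0.0019 0.036 -0.0065 -0.0027 -0.0432 0" --pt "0 0 0 0 0 0 0" --pt "0 0 0 0 0 0 0"

```text
time_s: 14.85
tcp_pos: [444.4, -9.2, 355.5]
eef_rot: [0.041, 0.984, -0.004, 0.174]
ft_force: [0.4, -0.0, -0.8]
grip_width: 20.7
```

```bash
cat > look.py <<'E'
import sys
from st import *
k=sys.argv[1]
r,M=st()
t=snap('top','t%s.png'%k);s=snap('scene','s%s.png'%k)
tcp=np.array(r['tcp_pos']);tip=tcp+258*M[:,2];print('tip est',np.round(tip,1),'px top',np.round(proj(t,tip),1),'scene',np.round(proj(s,tip),1))
sp=np.array([549.3,-15.2,64]);print('spot px top',np.round(proj(t,sp),1),'scene',np.round(proj(s,sp),1),'tip-spot',np.round(tip-sp,1))
n=np.array([-.341,.021,.940]);print('axis err deg',np.degrees(np.arccos(-M[:,2]@n)),'cross',np.round(np.cross(M[:,2],-n),3))
a=cv2.resize(t['img'][180:320,280:420],None,fx=2.85,fy=2.85,interpolation=cv2.INTER_CUBIC)
b=cv2.resize(s['img'][150:290,220:360],None,fx=2.85,fy=2.85,interpolation=cv2.INTER_CUBIC)
cv2.imwrite('pics/L%s.png'%k,cv2.cvtColor(np.hstack([a,b]),cv2.COLOR_RGB2BGR))
E
python3 look.py 9
```

```text
t 14.85 j [-0.01 -0.22 -0.04  2.14  0.04  0.88  1.42] tcp [444.4  -9.2 355.5] F [ 0.4 -0.  -0.8] M [0.04 0.46 0.01] w 20.7
yaz 85.3 ztool [ 0.341 -0.021 -0.94 ] grasp [497.3 -12.5 209.8]
tip est [532.4 -14.7 113. ] px top [350.6 260.2] scene [294.4 210.6]
spot px top [348.6 256.1] scene [296.4 233.4] tip-spot [-16.9   0.5  49. ]
axis err deg nan cross [0. 0. 0.]look.py:8: RuntimeWarning: invalid value encountered in arccos
  n=np.array([-.341,.021,.940]);print('axis err deg',np.degrees(np.arccos(-M[:,2]@n)),'cross',np.round(np.cross(M[:,2],-n),3))
```

View pics/L9.png

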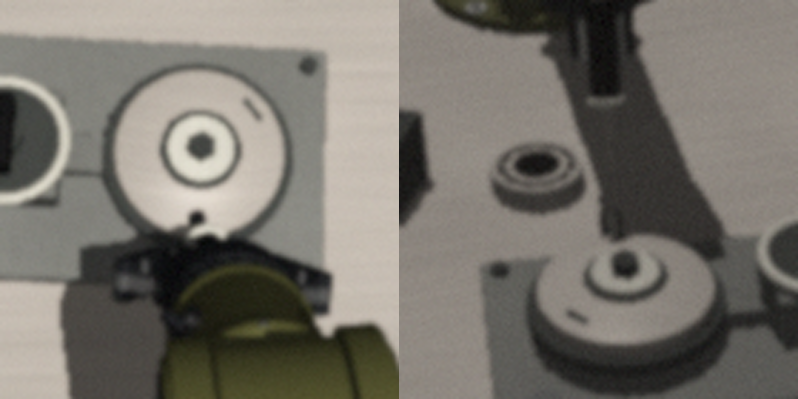

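```bash
python3 - <<'E'
import cv2,numpy as np
s=cv2.imread('pics/s9.png')[170:245,260:335].astype(float)
a=np.clip((s-15)*2.2,0,255).astype(np.uint8)
t=cv2.imread('pics/t9.png')[235:285,320:380].astype(float)
b=np.clip((t-0)*1.3,0,255).astype(np.uint8)
a=cv2.resize(a,(550,550),interpolation=cv2.INTER_CUBIC)
cv2.imwrite('pics/c12.png',a)
E
```

```text
(no output)
```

View pics/c12.png

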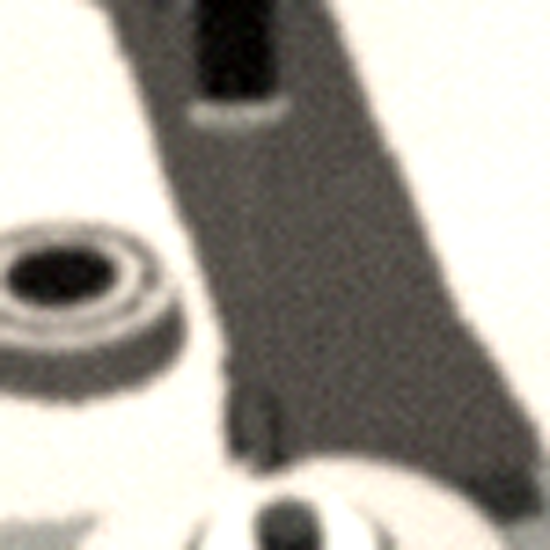

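```bash
python3 - <<'E'
from h import *
s=snap('scene')
n=np.array([-.341,.021,.940]);tip=np.array([532.4,-14.7,113])
for d in (54,57,60): print(d,proj(s,tip+d*n), 'front edge',proj(s,tip+d*n+16*np.array([.94,-.05,.34])))
tip=np.array([459.2-.5,-296.2,147.7]);print(proj(s,tip), proj(s,tip+[0,0,54]))
im=cv2.imread('pics/s8.png')[140:205,125:190]
cv2.imwrite('pics/c13.png',cv2.resize(np.clip(im*1.5,0,255).astype(np.uint8),(585,585),interpolation=cv2.INTER_CUBIC))
E
```

```text
54 [292.47968449 186.09703707] front edge [293.3085863  187.63922991]
57 [292.37242305 184.72049949] front edge [293.20057806 186.2470327 ]
60 [292.26501993 183.34214374] front edge [293.09242542 184.85297432]
[157.7138212  195.44694046] [153.30480273 173.63557425]
```

View pics/c13.png

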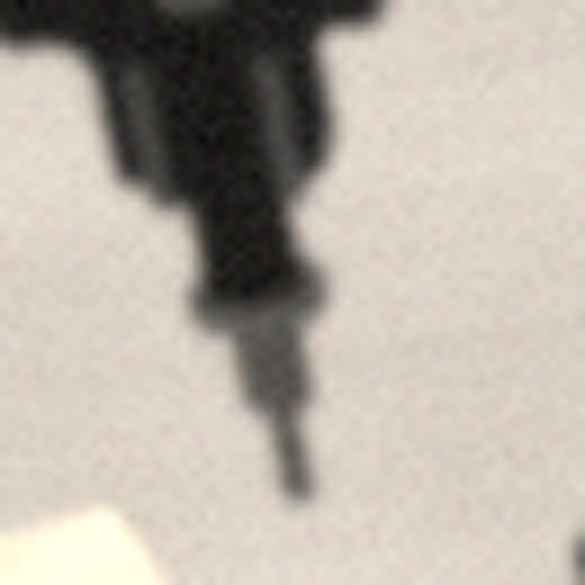

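The tip estimate agrees with the picture: (157.7,195.4) predicted against (158.1,195.3) seen. I'll approach along the normal and stop about 10 mm short.

Call:
arm_command --pt "0 0.0042 -0.0002 -0.0115 0 0 0" --pt "0 0.0042 -0.0002 -0.0115 0 0 0" --pt "0 0.0034 -0.0002 -0.0095 0 0 0" --pt "0 0.002 -0.0001 -0.0055 0 0 0" --pt "0 0 0 0 0 0 0"

```text
time_s: 15.62
tcp_pos: [458.2, -9.4, 316.6]
eef_rot: [0.041, 0.984, -0.004, 0.173]
ft_force: [-1.1, -0.3, -2.3]
grip_width: 20.5
```

```bash
python3 look.py 10; python3 - <<'E'
import cv2,numpy as np
s=cv2.imread('pics/s10.png')[190:270,260:340].astype(float)
a=np.clip((s-15)*2.0,0,255).astype(np.uint8)
t=cv2.imread('pics/t10.png')[215:295,310:390]
cv2.imwrite('pics/c14.png',np.hstack([cv2.resize(x,(400,400),interpolation=cv2.INTER_CUBIC) for x in (t,a)]))
E
```

```text
t 15.625 j [-0.01 -0.15 -0.04  2.16  0.05  0.78  1.41] tcp [458.2  -9.4 316.6] F [-1.1 -0.3 -2.3] M [-0.06  0.48  0.02] w 20.5
yaz 85.3 ztool [ 0.34  -0.021 -0.94 ] grasp [510.9 -12.7 170.9]
tip est [545.9 -14.8  74. ] px top [348.8 256.8] scene [296.1 228.8]
spot px top [348.6 256.1] scene [296.4 233.4] tip-spot [-3.4  0.4 10. ]
axis err deg nan cross [ 0.    -0.001  0.   ]look.py:8: RuntimeWarning: invalid value encountered in arccos
  n=np.array([-.341,.021,.940]);print('axis err deg',np.degrees(np.arccos(-M[:,2]@n)),'cross',np.round(np.cross(M[:,2],-n),3))
```

View pics/c14.png

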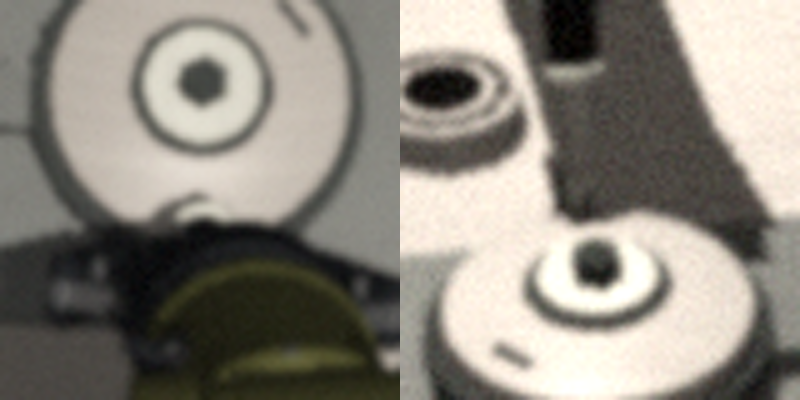

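Call:
arm_command --pt "0 0.0014 -0.0001 -0.0038 0 0 0" --pt "0 0.001 -0.0001 -0.0028 0 0 0" --pt "0 0 0 0 0 0 0"

```text
time_s: 16.1
tcp_pos: [460.5, -9.6, 310.4]
eef_rot: [0.041, 0.984, -0.004, 0.173]
ft_force: [-0.3, -0.1, -1.8]
grip_width: 20.3
```

Call:
arm_command --pt "0 0 0 0 0 0 0"

```text
time_s: 16.23
tcp_pos: [460.6, -9.6, 310.7]
eef_rot: [0.041, 0.984, -0.004, 0.174]
ft_force: [1.1, -0.4, -1.0]
grip_width: 20.1
```

Call:
arm_command --pt "0 0 0 0 0 0 0"

```text
time_s: 16.35
tcp_pos: [460.6, -9.6, 310.8]
eef_rot: [0.041, 0.984, -0.004, 0.174]
ft_force: [-0.2, -0.4, -2.6]
grip_width: 20.5
```

Call:
arm_command --pt "0 0.0017 -0.0001 -0.0047 0 0 0" --pt "0 0 0 0 0 0 0"

```text
time_s: 16.6
tcp_pos: [462.3, -9.7, 305.7]
eef_rot: [0.041, 0.984, -0.004, 0.173]
ft_force: [0.2, 0.3, -0.7]
grip_width: 20.5
```

Call:
arm_command --pt "0 0 0 0 0 0 0"

```text
time_s: 16.73
tcp_pos: [462.3, -9.7, 305.9]
eef_rot: [0.041, 0.984, -0.004, 0.174]
ft_force: [0.3, 0.5, -0.6]
grip_width: 20.5
```

Call:
arm_command --pt "0 0 0 0 0 0 0"

```text
time_s: 16.85
tcp_pos: [462.3, -9.7, 306.0]
eef_rot: [0.041, 0.984, -0.004, 0.174]
ft_force: [-1.1, 0.4, -1.3]
grip_width: 20.5
```

Call:
arm_command --pt "0 0.0009 -0.0001 -0.0023 0 0 0" --pt "0 0 0 0 0 0 0"

```text
time_s: 17.1
tcp_pos: [463.2, -9.8, 303.7]
eef_rot: [0.041, 0.984, -0.004, 0.174]
ft_force: [-0.1, 0.4, 0.2]
grip_width: 20.1
```

Call:
arm_command --pt "0 0 0 0 0 0 0"

```text
time_s: 17.23
tcp_pos: [463.2, -9.8, 303.8]
eef_rot: [0.041, 0.984, -0.004, 0.174]
ft_force: [-1.5, -0.6, 0.9]
grip_width: 20.6
```

Call:
arm_command --pt "0 0 0 0 0 0 0"

```text
time_s: 17.35
tcp_pos: [463.2, -9.8, 303.8]
eef_rot: [0.041, 0.984, -0.004, 0.174]
ft_force: [-0.7, 0.3, 0.9]
grip_width: 20.5
```

Call:
arm_command --pt "0 0 0 0 0 0 0"

```text
time_s: 17.48
tcp_pos: [463.2, -9.8, 303.7]
eef_rot: [0.041, 0.984, -0.004, 0.174]
ft_force: [-0.7, -0.3, -0.8]
grip_width: 20.8
```

Call:
arm_command --pt "0 0 0 0 0 0 0"

```text
time_s: 17.6
tcp_pos: [463.2, -9.8, 303.7]
eef_rot: [0.041, 0.984, -0.004, 0.174]
ft_force: [-0.9, 0.3, -0.4]
grip_width: 20.4
```

Force is about 2 N above free, so the plunger is in about 3 mm, and the geometry says the same. 1.7 mm more.

Call:
arm_command --pt "0 0.0006 0 -0.0017 0 0 0" --pt "0 0 0 0 0 0 0"

```text
time_s: 17.85
tcp_pos: [463.9, -9.8, 302.0]
eef_rot: [0.041, 0.984, -0.004, 0.174]
ft_force: [-2.5, 0.2, 1.2]
grip_width: 20.4
```

Call:
arm_command --pt "0 0 0 0 0 0 0"

```text
time_s: 17.98
tcp_pos: [463.8, -9.8, 302.1]
eef_rot: [0.041, 0.984, -0.004, 0.174]
ft_force: [-0.8, -0.3, 1.6]
grip_width: 20.6
```

Call:
arm_command --pt "0 0 0 0 0 0 0"

```text
time_s: 18.1
tcp_pos: [463.8, -9.8, 302.1]
eef_rot: [0.041, 0.984, -0.004, 0.174]
ft_force: [-1.8, 0.3, 1.3]
grip_width: 20.5
```

Call:
arm_command --pt "0 0 0 0 0 0 0"

```text
time_s: 18.23
tcp_pos: [463.8, -9.8, 302.0]
eef_rot: [0.041, 0.984, -0.004, 0.174]
ft_force: [-0.7, 0.9, 1.0]
grip_width: 20.2
```

```bash
python3 - <<'E'
from h import *
F=[]
for i in range(8):
    t=snap('top' if i%2 else 'scene');r=robot.read_state();F.append(r['ft_force'])
F=np.array(F);n=np.array([-.341,.021,.940]);print(np.round(F.mean(0),2),'F.n',(F@n).mean(),(F@n).std())
E
python3 look.py 11 2>/dev/null; python3 - <<'E'
import cv2,numpy as np
s=cv2.imread('pics/s11.png')[190:270,260:340].astype(float)
a=np.clip((s-15)*2.0,0,255).astype(np.uint8)
t=cv2.imread('pics/t11.png')[205:295,310:400]
cv2.imwrite('pics/c15.png',np.hstack([cv2.resize(x,(400,400),interpolation=cv2.INTER_CUBIC) for x in (t,a)]))
E
```

```text
[-1.44  0.13  1.16] F.n 1.584181180601576 0.5678378785092516
t 18.625 j [-0.01 -0.12 -0.04  2.17  0.05  0.74  1.41] tcp [463.8  -9.8 302. ] F [-1.7  0.   2.2] M [0.04 0.53 0.08] w 20.4
yaz 85.3 ztool [ 0.342 -0.021 -0.94 ] grasp [516.7 -13.1 156.4]
tip est [551.9 -15.2  59.6] px top [348.4 255.2] scene [296.7 235.7]
spot px top [348.6 256.1] scene [296.4 233.4] tip-spot [ 2.6 -0.  -4.4]
axis err deg nan cross [0.    0.001 0.   ]
```

View pics/c15.png

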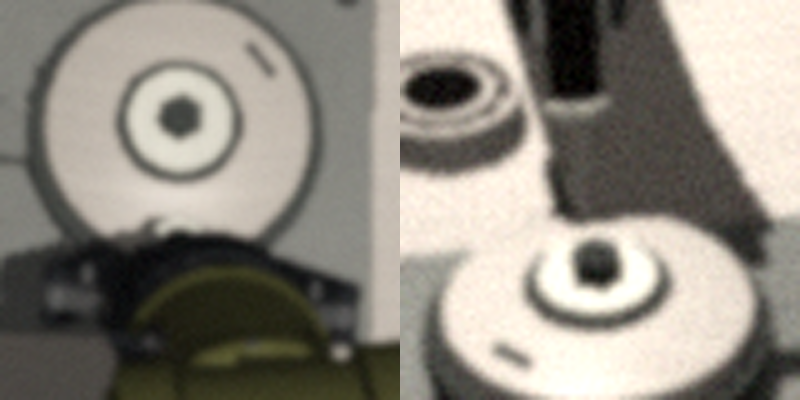

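```bash
python3 - <<'E'
from h import *
s=snap('scene');t=snap('top')
n=np.array([-.342,.021,.940]);tip=np.array([551.9,-15.2,59.6])
for d in (54,57,60): print(d,proj(s,tip+d*n),proj(s,tip+d*n+16*np.array([.94,-.05,.34])))
for z,d in ((74.5,0),): # bar mark unaffected?
  print([(q,[(np.round(x['pixel'],1).tolist(),round(x['p'],2)) for x in cams.find_in(p,q)][:2]) for p,q in ((s,'probe_grip'),(t,'turntable'))])
r=robot.read_state();print(r['time_s'],r['ft_force'],r['grip_width'])
robot.close_job()
E
```

```text
54 [294.80652026 211.8016812 ] [295.65287058 213.63208459]
57 [294.70184805 210.45819743] [295.54750187 212.27372007]
60 [294.59703968 209.11296611] [295.44199446 210.91356748]
[('probe_grip', [([295.8, 198.2], 0.79)]), ('turntable', [([348.5, 236.3], 0.63), ([158.4, 236.6], 0.37)])]
18.925 [-1.03342090e-03  4.68778770e-01  1.79468863e+00] 20.301723222527123
the job is handed in; nothing more can be done
```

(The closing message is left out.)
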